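Square check of chassis corner joints

TASK

One of the closed wooden cases holds the try square: open the cases one at a time, shutting each again before you open another, until you find it. Holding the square by its stock, check every corner joint on the table, from the robot's left to its right: press it into the inside corner so that the stock lies flush along the short bar and the blade flush along the long bar, and hold it there for a second. Then lay the square flat back in its own case, leave all cases shut, the joints standing where they are and the other things undisturbed.

Things in the scene. Friction and masses are not known exactly. Their poses are not given: they have to be found in the camera images.
- case_a: Fixed wooden case, 108 (x) x 130 (y) x 40 mm high, walls and floor 4 mm (inside 100 x 122), the square's own, holding it at the start. All look alike when shut. Origin: centre of the underside; +x points to the hinge, -x to the front, z up. The lid (8 mm thick) has a brass knob 16 mm in diameter, 34 mm tall, near its front edge.
- case_b: Fixed wooden case, 108 (x) x 130 (y) x 40 mm high, walls and floor 4 mm (inside 100 x 122), with drills inside. All look alike when shut. Origin: centre of the underside; +x points to the hinge, -x to the front, z up. The lid (8 mm thick) has a brass knob 16 mm in diameter, 34 mm tall, near its front edge.
- case_c: Fixed wooden case, 108 (x) x 130 (y) x 40 mm high, walls and floor 4 mm (inside 100 x 122), with thread dies inside. All look alike when shut. Origin: centre of the underside; +x points to the hinge, -x to the front, z up. The lid (8 mm thick) has a brass knob 16 mm in diameter, 34 mm tall, near its front edge.
- lid_a (a joint): Opening angle (rad) of case_a's lid: 0 shut, grows as the front edge swings up and over towards the case's +x, stop at 1.9. Stiff hinge: it stays where it is left (about 2 N at the knob moves it). Hinge line along the case's y, at x = 54, z = 40.5 mm in the case's frame.
- lid_b (a joint): Opening angle (rad) of case_b's lid: 0 shut, grows as the front edge swings up and over towards the case's +x, stop at 1.9. Stiff hinge: it stays where it is left (about 2 N at the knob moves it). Hinge line along the case's y, at x = 54, z = 40.5 mm in the case's frame.
- lid_c (a joint): Opening angle (rad) of case_c's lid: 0 shut, grows as the front edge swings up and over towards the case's +x, stop at 1.9. Stiff hinge: it stays where it is left (about 2 N at the knob moves it). Hinge line along the case's y, at x = 54, z = 40.5 mm in the case's frame.
- lid_a_knob (a point): Grip point of the knob of case_a's lid: on the knob's axis, 25 mm above the lid's top; when shut it lies at x = -32, y = 0, z = 73.5 mm in the case's frame. It turns with the lid.
- lid_b_knob (a point): Grip point of the knob of case_b's lid: on the knob's axis, 25 mm above the lid's top; when shut it lies at x = -32, y = 0, z = 73.5 mm in the case's frame. It turns with the lid.
- lid_c_knob (a point): Grip point of the knob of case_c's lid: on the knob's axis, 25 mm above the lid's top; when shut it lies at x = -32, y = 0, z = 73.5 mm in the case's frame. It turns with the lid.
- square: Engineer's try square, steel, 0.24 kg, lying flat. Origin: heel (outer corner) at the stock's underside, z up. Stock: x -84 to 0, y 0 to 18, z 0 to 18 mm. Blade: y up to 80, x -16 to 0, z 7 to 11 mm. Outer edges: x = 0 (blade), y = 0 (stock). In its case its axes lie about along the case's, heel at about x = 43, y = -26 mm from the case's origin.
- square_heel (a point): The square's outer corner, at mid thickness (0, 0, 9 mm in the square's frame).
- square_tip (a point): Outer corner of the blade's free end (0, 80, 9 mm).
- square_stock (a point): Point on the stock's outer face 34 mm from the heel (-34, 0, 9 mm).
- square_grip (a point): Middle of the stock near its tail (-62, 9, 9 mm): gripped here across its 18 mm, the fingers stay clear of the short bar of a joint.
- joint_left: Chassis corner joint, the leftmost (greatest y); may be absent. A loose metal L (0.55 kg) of bars 14 mm thick, 30 mm high, standing on the table. Origin: inside corner, at table level; z up. Long bar: along +y, inside face at x = 0 facing -x, y -14 to 88 mm. Short bar: along -x, inside face at y = 0 facing +y, x -36 to 0 mm. The open inside of the L has x < 0, y > 0.
- joint_middle: Chassis corner joint, the middle one; may be absent. A loose metal L (0.55 kg) of bars 14 mm thick, 26 mm high, standing on the table. Origin: inside corner, at table level; z up. Long bar: along +y, inside face at x = 0 facing -x, y -14 to 84 mm. Short bar: along -x, inside face at y = 0 facing +y, x -36 to 0 mm. The open inside of the L has x < 0, y > 0.
- joint_right: Chassis corner joint, the rightmost (least y); may be absent. A loose metal L (0.55 kg) of bars 14 mm thick, 34 mm high, standing on the table. Origin: inside corner, at table level; z up. Long bar: along +y, inside face at x = 0 facing -x, y -14 to 94 mm. Short bar: along -x, inside face at y = 0 facing +y, x -36 to 0 mm. The open inside of the L has x < 0, y > 0.
- spray_can: Bystander: standing red spray can, 52 mm in diameter, 160 mm high; origin under its centre.
- oil_bottle: Bystander: standing green oil bottle, 48 mm in diameter, 130 mm high; origin under its centre.
- screw_jar: Bystander: small jar of 42 mm diameter and height; origin under its centre.
- screwdriver: Bystander: screwdriver 150 mm long lying along its x, origin under its middle.
- spanner: Bystander: spanner 130 mm long lying along its x, origin under its middle.
- gear: Bystander: brass gear wheel 48 mm in diameter, 16 mm high, lying flat; origin under its centre.
- bearing: Bystander: steel ball bearing 30 mm in diameter, 12 mm high; origin under its centre.
Things that resemble listed ones, but are neither listed nor needed, are in the scene too. What is shaped like the joint_right but yellow is not meant.

How it is judged:
On the way, in this order (a step that is already met when the one before it is completed fails the run):
1. the case that holds the square is open (value of joint lid_a above 1.1 rad), for 0.2 s.
2. the square is lifted out (height (world z) of square_heel above 0.055 m and contact force between the fingers and square above 1 N), for 0.2 s.
3. the held square is pressed flush into the left joint (x of square_heel in the frame of joint_left between -0.0025 and 0.0025 m and y of square_heel in the frame of joint_left between -0.0025 and 0.0025 m and x of square_tip in the frame of joint_left above -0.0025 m and y of square_stock in the frame of joint_left below 0.0025 m and z of square_heel in the frame of joint_left below 0.022 m and contact force between square and joint_left above 0.8 N and y of the grasp point in the frame of joint_left between -0.005 and 0.023 m and z of the grasp point in the frame of joint_left below 0.06 m), for 0.8 s.
4. the held square is pressed flush into the middle joint (x of square_heel in the frame of joint_middle between -0.0025 and 0.0025 m and y of square_heel in the frame of joint_middle between -0.0025 and 0.0025 m and x of square_tip in the frame of joint_middle above -0.0025 m and y of square_stock in the frame of joint_middle below 0.0025 m and z of square_heel in the frame of joint_middle below 0.022 m and contact force between square and joint_middle above 0.8 N and y of the grasp point in the frame of joint_middle between -0.005 and 0.023 m and z of the grasp point in the frame of joint_middle below 0.06 m), for 0.8 s.
5. the held square is pressed flush into the right joint (x of square_heel in the frame of joint_right between -0.0025 and 0.0025 m and y of square_heel in the frame of joint_right between -0.0025 and 0.0025 m and x of square_tip in the frame of joint_right above -0.0025 m and y of square_stock in the frame of joint_right below 0.0025 m and z of square_heel in the frame of joint_right below 0.022 m and contact force between square and joint_right above 0.8 N and y of the grasp point in the frame of joint_right between -0.005 and 0.023 m and z of the grasp point in the frame of joint_right below 0.06 m), for 0.8 s.
At the end, for the whole second after the job is handed in: square flat at rest in its own case, lids under 0.08 rad, joints upright (0.1 rad) within 100 mm of their start; each check: square within 2.5 mm of both inside faces at heel, blade tip and stock, pressed over 0.8 N for 0.8 s with the fingers about the stock (value of joint each of lid_a, lid_b, lid_c below 0.08 rad and x of square_heel in the frame of case_a between -0.052 and 0.052 m and y of square_heel in the frame of case_a between -0.063 and 0.063 m and x of square_tip in the frame of case_a between -0.052 and 0.052 m and y of square_tip in the frame of case_a between -0.063 and 0.063 m and x of square_grip in the frame of case_a between -0.052 and 0.052 m and y of square_grip in the frame of case_a between -0.063 and 0.063 m and z of square_heel in the frame of case_a below 0.022 m and angle between square's own z axis and vertical below 0.12 rad and linear speed of each of square, joint_left, joint_middle, joint_right below 0.02 m/s and angle between each of joint_left, joint_middle, joint_right's own z axis and vertical below 0.1 rad and distance of each of joint_left, joint_middle, joint_right from where it was at the start of the episode below 0.1 m); the robot touches nothing.
It fails at once if two lids are open at once (over 0.5 rad) (value of joint each of lid_a, lid_b above 0.5 rad or value of joint each of lid_a, lid_c above 0.5 rad or value of joint each of lid_b, lid_c above 0.5 rad).
It fails at once if a bystander is knocked over or moved by over 50 mm (distance of any of spray_can, oil_bottle, screw_jar, screwdriver, spanner, gear, bearing from where it was at the start of the episode above 0.05 m or angle between any of spray_can, oil_bottle, screw_jar's own z axis and vertical above 0.5 rad).
Of joint_left, joint_middle, joint_right only 2 to 3 are there at a start; the rules pass over those that are not, and their reading is None.
At some moment in a run one of joint_left, joint_middle, joint_right may be knocked a few centimetres aside while the robot is not near it.
Once in a run the grip may slacken for a moment while it holds something.
It also fails if it takes over 210 s, if anything falls off the work surface, if the arm or the gripper's body presses on something with over 40 N, if the wrist force passes 120 N, or if a joint passes its speed limit or range.

ROBOT

A 6-joint arm with a two-finger parallel gripper is mounted at the origin on the work surface. World frame = base frame: x ahead of the robot, y to its left, z up, the work surface at z = 0. Lengths are in m, angles in rad, forces in N, time in s.
With the tool pointing down it reaches from about 0.225 to 0.875 m from the base axis. Payload 3.4 kg.
Tool frame: the origin (TCP) lies between the finger pads; the fingertips stand 8 mm ahead of it and the grasp point (between the pads) lies 11 mm behind it; z points along the fingers, y is the line along which they close (so a half turn about z gives the same grasp; the last joint's range is limited). The gripper opens to 85 mm and grips with 20 to 120 N. Pads are 22 mm wide; open, the fingers measure 114 mm over their backs; the gripper's body (76 mm by 85 mm) begins 54 mm behind the grasp point. The pads swing forward as they close: fully open they stand 13 mm farther back than shut.
Start: joints at [1.012, 0.276, 1.505, -0, 1.361, -0.121], TCP at [0.244, 0.521, 0.239] pointing down, gripper open.
Joint ranges: [-2.89, 2.89], [-0.75, 2.08], [0.22, 2.7], [-1.18, 4.32], [0.11, 2.71], [-2.7, 2.7]. Speed limits (rad/s): [2.57, 2.57, 3.14, 3.14, 3.14, 3.14].

INTERFACE

Orientations are given as a unit quaternion [w, x, y, z].
In Python, from rig import manip gives the robot as it stands.
- The arm moves only by the tool move_arm, never from a script. Its argument "deltas" is a list that holds one entry, the list of rows, each a list of 5 numbers: the shift along the tool's x, y, z normalised to -1 to 1, where 1 is 80 cm, then the turn about the tool's z normalised to -1 to 1, where 1 is 120 degrees, then the closure, from -1 (fully open) to 1 (shut). In form: [[[tx, ty, tz, twist, grip], ...]]. A call has 1 to 12 rows; each row is the pose to reach, as a shift and turn from the pose commanded when the call began, along the tool's axes at that moment; what a row does not reach only later rows make up. A row lasts 1/10 s, in which the tool goes at most 50 mm and 8.59 degrees, less where a joint would pass 70% of its speed; a pose out of reach is approached as far as the arm can. A call with a number of a shift or a turn outside -1 to 1 is refused whole. A call with a gripper value outside its range is refused whole. The fingers move at their own pace and stop on an object; "squeeze" is the grip in N (left out, the last holds). Time passes only in rows, so rows that repeat a pose let the fingers close. It gives the time, the measured TCP pose, the force, the opening and the grip force at its end, in the units of the state.
- manip.get_state(): the state, without advancing time (a new reading comes with each control period).
- manip.get_image(name): name is "side" or "top"; returns the picture (420x560x3 uint8, red, green, blue); there is no depth.
- manip.camera_params(name): a dict with "fx", "fy", "cx", "cy" (pixels), "dist" ([k1, k2, p1, p2, k3] as OpenCV has them; the pictures are not rectified), "R" (3x3) and "t" (3): a world point X has camera coordinates R X + t. Camera axes: x right, y down, z forward; pixel columns grow to the right and rows downward; lengths in m; the calibration is good to about 2 mm. A picture is of the moment at which its call begins. camera_params takes no time and is no camera call.
- manip.sign_off(): hands the job in; it is judged then, once.
The state is a dict: "clock": time; "qpos": joint angles; "qd": joint speeds; "effort": joint torques, N m; "position": TCP position; "ee_rot": TCP orientation; "contact_force": force on the tool from outside, world axes, zero at the start; "moment": the same for the moment, N m; "width": finger opening in m; "gripper_force": force on a finger pad.
Only numpy, scipy, OpenCV 4.12 (cv2) and the standard library are available. Lean on these libraries where they do the work, as an engineer would, in place of code of your own. Each camera call takes 0.05 s, during which the arm holds its last target. There are 200 camera calls.

## Working session

There is one attempt and no reset: what is moved stays moved. The work goes in short steps, Python scripts to look and compute and a tool call to move; the robot and the scene stay as the last step left them, time stands still between calls to the robot, and variables do not carry over. Pictures are saved under pics/ and viewed, at most 14 in all, crops included, and the job is handed in when it is done.

Besides the shell and the picture viewer there is one more tool, called after "Request:" by a JSON object that holds its "op" and its "data", one argument or row to a line. move_arm: Moves the arm, as the interface text tells. Scaled input: -1 to 1 covers 80 cm each way for a shift and 120 degrees each way for a turn. Its arguments: {"type":"object","properties":{"deltas":{"type":"array","items":{"type":"array","items":{"type":"array","items":{"type":"number","minimum":-1,"maximum":1}}}},"squeeze":{"type":"number"}},"required":["deltas"]}

```bash
ls; mkdir -p pics
python3 - <<'E'
from rig import manip
import cv2
for n in("top","side"):
    im=manip.get_image(n); cv2.imwrite(f"pics/{n}0.png",im[:,:,::-1]); print(n,manip.camera_params(n))
print(manip.get_state())
E
```

```text
pics
top {'fx': 382.16275205181444, 'fy': 382.16275205181444, 'cx': 276.97935724836526, 'cy': 206.42651531739943, 'dist': array([-0.05889497,  0.        ,  0.        ,  0.        ,  0.        ]), 'R': array([[-9.32093999e-04, -9.99865671e-01, -1.63636856e-02],
       [-9.92851558e-01,  2.87834875e-03, -1.19320987e-01],
       [ 1.19352059e-01,  1.61354924e-02, -9.92720873e-01]]), 't': array([0.01765373, 0.49374785, 0.97510947])}
side {'fx': 515.2416324644261, 'fy': 515.2416324644261, 'cx': 271.4199104379676, 'cy': 206.67190855904215, 'dist': array([-0.03611499,  0.        ,  0.        ,  0.        ,  0.        ]), 'R': array([[ 0.7410774 , -0.67131317,  0.01195484],
       [-0.4014999 , -0.45735515, -0.79348856],
       [ 0.53814693,  0.58323657, -0.60846774]]), 't': array([-0.34323368,  0.24313795,  0.94863594])}
{'clock': 0.1, 'qpos': array([ 1.01196932e+00,  2.76555135e-01,  1.50602095e+00,  3.25496918e-05,
        1.36072666e+00, -1.20983202e-01]), 'qd': array([-0.00060642, -0.00317835, -0.00373985,  0.00019021,  0.00137792,
        0.00098239]), 'effort': array([ 1.16835348e-03, -4.17697299e+01, -2.46406156e+01, -1.36202270e-04,
        5.70550736e-03, -2.25654418e-05]), 'position': array([0.2435276 , 0.52036422, 0.23850714]), 'ee_rot': array([-3.00074856e-04,  2.17180629e-01,  9.76131058e-01, -8.00822462e-04]), 'contact_force': array([0.43730727, 0.08398282, 0.29390028]), 'moment': array([ 0.0117067 , -0.01629357, -0.03437991]), 'gripper_force': 0.0, 'width': 0.08569240055913226}
```

View pics/top0.png

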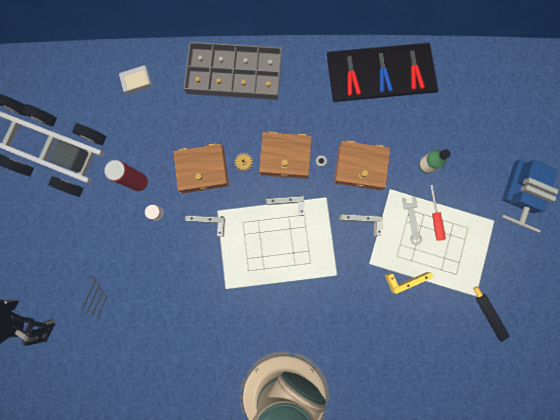

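View pics/side0.png

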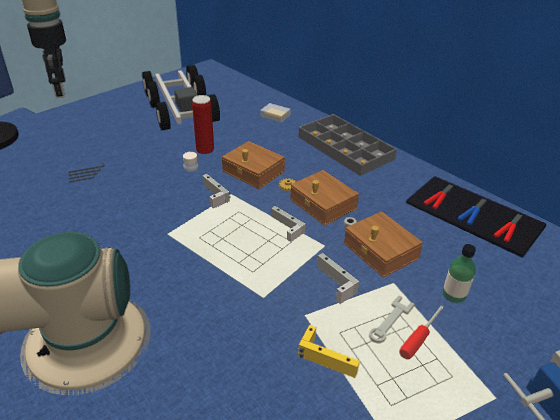

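The top view shows three cases, with knobs at about (199,177), (285,163) and (366,172). Three grey joints have their outer corners near (225,219), (304,198) and (382,217), with the long bar to +y and the short bar to −x.

```bash
cat > h.py <<'E'
from rig import manip
import cv2, numpy as np
P={n:manip.camera_params(n) for n in("top","side")}
def KD(n):
    p=P[n]; return np.array([[p['fx'],0,p['cx']],[0,p['fy'],p['cy']],[0,0,1]]),p['dist']
def pix(n,X):
    K,d=KD(n); p=P[n]
    return cv2.projectPoints(np.float64(X).reshape(-1,3),cv2.Rodrigues(p['R'])[0],p['t'],K,d)[0].reshape(-1,2)
def ray(n,uv,z):
    K,d=KD(n); p=P[n]
    q=cv2.undistortPoints(np.float64(uv).reshape(-1,1,2),K,d).reshape(-1,2)
    dr=np.c_[q,np.ones(len(q))]@p['R']; c=-p['R'].T@p['t']
    return c+dr*((z-c[2])/dr[:,2])[:,None]
def tri(a,b):
    M=[];
    q=[]
    for n,uv in(("top",a),("side",b)):
        K,d=KD(n); q.append(cv2.undistortPoints(np.float64(uv).reshape(-1,1,2),K,d).reshape(2,1)); M.append(np.c_[P[n]['R'],P[n]['t']])
    X=cv2.triangulatePoints(M[0],M[1],q[0],q[1]); return (X[:3]/X[3]).ravel()
def Rq(q):
    w,x,y,z=q; from scipy.spatial.transform import Rotation as R; return R.from_quat([x,y,z,w]).as_matrix()
def st():
    s=manip.get_state(); R=Rq(s['ee_rot']); return s,R
def delta(target,yaw=None):
    "row numbers to bring grasp point (11 mm behind TCP) to target; yaw = direction of tool y in deg"
    s,R=st(); tcp=np.array(target)+np.array([0,0,-.011])
    t=R.T@(tcp-s['position'])/.8
    cur=np.degrees(np.arctan2(R[1,1],R[0,1])); tw=0
    if yaw is not None:
        dd=-(yaw-cur); dd=(dd+90)%180-90; tw=dd/120   # tool z is down
    print("delta",t.round(4),"twist",round(tw,4),"yaw",cur.round(1),"q6",s['qpos'][5].round(2))
E
python3 - <<'E'
from h import *
im=cv2.imread("pics/top0.png"); hsv=cv2.cvtColor(im,cv2.COLOR_BGR2HSV)
m=cv2.inRange(hsv,(3,90,60),(18,255,255))
cs,_=cv2.findContours(m,0,2)
for c in cs:
    if cv2.contourArea(c)>1000:
        r=cv2.minAreaRect(c); ap=cv2.approxPolyDP(cv2.convexHull(c),3,True).reshape(-1,2)
        print("case",ap.tolist()); print(ray("top",ap,.0485).round(3).tolist())
for u in ((199,175),(285,161.5),(366,171)): print("knob", ray("top",[u],.0825).round(3))
crop=im[185:245,170:390]; cv2.imwrite("pics/c1.png",cv2.resize(crop,None,fx=3.6,fy=3.6,interpolation=cv2.INTER_CUBIC))
crop=im[120:200,165:400]; cv2.imwrite("pics/c2.png",cv2.resize(crop,None,fx=3.4,fy=3.4,interpolation=cv2.INTER_CUBIC))
E
```

```text
case [[220, 144], [227, 185], [178, 190], [174, 151]]
[[0.658, 0.167, 0.048], [0.548, 0.147, 0.048], [0.536, 0.275, 0.048], [0.64, 0.289, 0.049]]
case [[342, 141], [389, 148], [384, 187], [335, 182]]
[[0.665, -0.155, 0.048], [0.646, -0.279, 0.048], [0.542, -0.262, 0.048], [0.555, -0.134, 0.048]]
case [[310, 136], [305, 178], [261, 174], [264, 132]]
[[0.679, -0.071, 0.048], [0.566, -0.057, 0.048], [0.577, 0.058, 0.048], [0.69, 0.051, 0.048]]
knob [[0.568 0.213 0.083]]
knob [[ 0.602 -0.005  0.083]]
knob [[ 0.577 -0.208  0.083]]
```

View pics/c1.png

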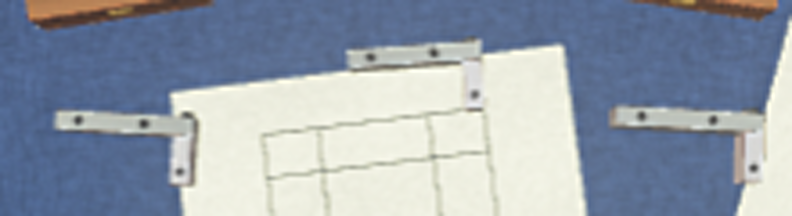

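View pics/c2.png

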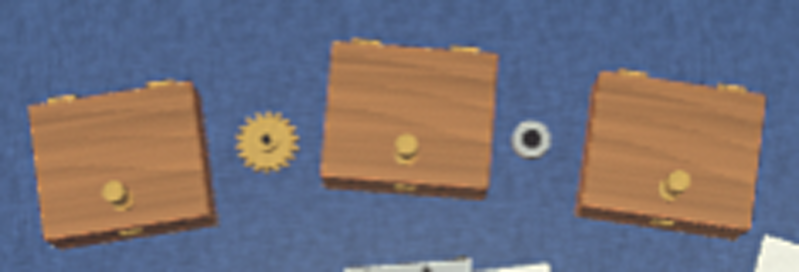

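Crop c2 shows the knob tops at (198.2,176.2), (284.1,162.6) and (364.4,173.2) in full-image pixels. The hinge-edge corners are (173.8,150.9)–(221.8,144.4), (261.8,131.8)–(311.2,135.6) and (340.9,141.2)–(390,147.9). Crop c1 shows the three joints clearly.

```bash
cat >> h.py <<'E'
def casepose():
    kt=[(198.2,176.2),(284.1,162.6),(364.4,173.2)]
    he=[((173.8,150.9),(221.8,144.4)),((261.8,131.8),(311.2,135.6)),((340.9,141.2),(390,147.9))]
    out=[]
    for k,e in zip(kt,he):
        K=ray("top",[k],.0825)[0]; E=ray("top",e,.0485); d=E[0]-E[1]; yaw=np.arctan2(-d[0],d[1])
        ex=np.array([np.cos(yaw),np.sin(yaw)]); mid=E.mean(0)
        out.append((K[:2],yaw,np.linalg.norm(d),mid[:2]-54*ex/1000,K[:2]+.032*ex))
    return out
E
python3 - <<'E'
from h import *
im=cv2.imread("pics/side0.png"); hsv=cv2.cvtColor(im,cv2.COLOR_BGR2HSV)
for k,yaw,L,o1,o2 in casepose():
    print("knob",k.round(4),"yaw",np.degrees(yaw).round(2),"len",L.round(4),"orig by edge",o1.round(4),"by knob",o2.round(4),"side px pred",pix("side",[[*k,.0825]]).round(1))
m=cv2.inRange(hsv,(19,100,120),(32,255,255)); n,l,s,c=cv2.connectedComponentsWithStats(m)
for i in range(1,n):
    if s[i,4]>15: print(s[i],c[i].round(1))
delta((.568,.213,.14),98)
# joints: top-face corner pixels (crop/3.6+offset)
J={'L':([(57,111),(196,119),(187,185)],.030),'M':([(348,50),(480,40),(476,107)],.026),'R':([(612,107),(763,115),(755,181)],.034)}
for n,(p,z) in J.items():
    w=ray("top",np.array(p)/3.6+[170,185],z); a=w[0]-w[1]
    print(n,w.round(4)[:,:2].tolist(),"long",np.linalg.norm(a).round(4),"yaw",np.degrees(np.arctan2(-a[0],a[1])).round(1),"short",np.linalg.norm(w[2]-w[1]).round(4))
E
```

```text
knob [0.565  0.2151] yaw 7.36 len 0.1289 orig by edge [0.5954 0.2192] by knob [0.5968 0.2192] side px pred [[245.1 149.4]]
knob [ 0.5989 -0.0022] yaw -4.87 len 0.1311 orig by edge [ 0.6314 -0.0043] by knob [ 0.6308 -0.005 ] side px pred [[315.  180.6]]
knob [ 0.571  -0.2042] yaw -8.08 len 0.1304 orig by edge [ 0.6016 -0.2092] by knob [ 0.6027 -0.2087] side px pred [[374.6 226.5]]
[242 149   6   4  19] [244.8 150.5]
[279 179  16  11 107] [285.6 183.6]
[313 180   6   4  20] [315.5 181.5]
[372 226   7   5  26] [374.7 227.7]
[ 299  325   61   53 1142] [326.8 354.9]
delta [-0.5303 -0.1758  0.1371] twist -0.2757 yaw 64.9 q6 -0.12
L [[0.4694, 0.2574], [0.4634, 0.1548], [0.4153, 0.1607]] long 0.1028 yaw -3.4 short 0.0485
M [[0.5144, 0.044], [0.5215, -0.053], [0.4721, -0.0496]] long 0.0973 yaw 4.2 short 0.0496
R [[0.471, -0.1477], [0.4648, -0.2573], [0.4171, -0.2499]] long 0.1097 yaw -3.2 short 0.0483
```

```bash
python3 -c "
from h import *
delta((.565,.2151,.2),97.4)"
```

```text
delta [-0.5257 -0.1751  0.0621] twist -0.2707 yaw 64.9 q6 -0.12
```

Request:
{"op": "move_arm", "data": {
  "deltas": [
    [[-0.5257,-0.1751,0,-0.2707,-1],[-0.5257,-0.1751,0,-0.2707,-1],[-0.5257,-0.1751,0,-0.2707,-1],[-0.5257,-0.1751,0,-0.2707,-1],[-0.5257,-0.1751,0,-0.2707,-1],[-0.5257,-0.1751,0,-0.2707,-1],[-0.5257,-0.1751,0,-0.2707,-1],[-0.5257,-0.1751,0,-0.2707,-1],[-0.5257,-0.1751,0.0621,-0.2707,-1],[-0.5257,-0.1751,0.0621,-0.2707,-1],[-0.5257,-0.1751,0.0621,-0.2707,-1],[-0.5257,-0.1751,0.0621,-0.2707,-1]]
  ]
}}

```text
clock: 1.3
position: [0.5649, 0.2155, 0.1889]
ee_rot: [-0.001, -0.064, 0.998, 0.0]
contact_force: [-0.2, 0.4, -0.1]
width: 0.0851
gripper_force: 0.0
```

```bash
python3 -c "
from h import *
print(st()[0]['position'])
delta((.565,.2151,.0755),97.4)"
```

```text
[0.56485856 0.21548748 0.18889822]
delta [-0.0005 -0.0006  0.1555] twist -0.0006 yaw 97.3 q6 -1.45
```

Request:
{"op": "move_arm", "data": {
  "deltas": [
    [[0,0,0.05,0,-1],[0,0,0.1,0,-1],[0,0,0.14,0,-1],[0,0,0.1555,0,-1],[0,0,0.1555,0,-1],[0,0,0.1555,0,1],[0,0,0.1555,0,1],[0,0,0.1555,0,1],[0,0,0.1555,0,1],[0,0,0.1555,0,1],[0,0,0.1555,0,1],[0,0,0.1555,0,1]]
  ],
  "squeeze": 25
}}

```text
clock: 2.5
position: [0.5656, 0.2166, 0.0661]
ee_rot: [0.001, -0.064, 0.998, 0.001]
contact_force: [-1.2, 4.6, 6.3]
width: 0.015
gripper_force: 24.6
```

```bash
cat >> h.py <<'E'
def arc(i,th0,th1,n,h=.035):
    "rows of the grip on the lid's arc from th0 to th1, relative to the present pose"
    k,yaw=casepose()[i][:2]; s,R=st(); ex=np.array([np.cos(yaw),np.sin(yaw),0])
    f=lambda t:np.array([-.086*np.cos(t)+h*np.sin(t), .086*np.sin(t)+h*np.cos(t)])
    for t in np.linspace(th0,th1,n+1)[1:]:
        d=f(t)-f(th0); print((R.T@(ex*d[0]+[0,0,d[1]])/.8).round(3).tolist(),t.round(2))
E
python3 -c "
from h import *
s=st()[0];print(s['position'],s['width'])
arc(0,0,1.65,10)"
```

```text
[0.56560122 0.21664269 0.06608057] 0.01499080396724311
[-0.009, 0.0, -0.017] 0.16
[-0.02, 0.0, -0.032] 0.33
[-0.034, 0.0, -0.046] 0.49
[-0.049, 0.0, -0.057] 0.66
[-0.067, 0.0, -0.065] 0.82
[-0.085, 0.0, -0.07] 0.99
[-0.104, 0.0, -0.072] 1.15
[-0.123, 0.0, -0.071] 1.32
[-0.142, 0.0, -0.067] 1.48
[-0.16, 0.0, -0.06] 1.65
```

Request:
{"op": "move_arm", "data": {
  "deltas": [
    [[-0.009,0,-0.017,0,1],[-0.02,0,-0.032,0,1],[-0.034,0,-0.046,0,1],[-0.049,0,-0.057,0,1],[-0.067,0,-0.065,0,1],[-0.085,0,-0.07,0,1],[-0.104,0,-0.072,0,1],[-0.123,0,-0.071,0,1],[-0.142,0,-0.067,0,1],[-0.16,0,-0.06,0,1],[-0.16,0,-0.06,0,1]]
  ]
}}

```text
clock: 3.6
position: [0.6948, 0.2357, 0.1138]
ee_rot: [0.002, -0.064, 0.998, 0.003]
contact_force: [2.0, 7.7, 3.7]
width: 0.0149
gripper_force: 24.5
```

```bash
python3 -c "
from h import *
s=st()[0];print(s['position'],s['width'],s['contact_force'])
cv2.imwrite('pics/s1.png',manip.get_image('side')[:,:,::-1])"
```

```text
[0.69478707 0.23568374 0.11375247] 0.014883444463791874 [1.99362772 7.73583997 3.73664257]
```

View pics/s1.png

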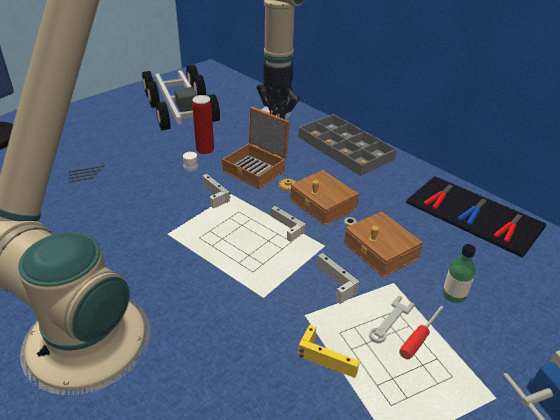

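The lid opened fully. The left case (around (253,165)) holds drills, so I shut it again.

Request:
{"op": "move_arm", "data": {
  "deltas": [
    [[0.018,0,-0.007,0,1],[0.037,0,-0.011,0,1],[0.056,0,-0.012,0,1],[0.075,0,-0.01,0,1],[0.093,0,-0.005,0,1],[0.111,0,0.003,0,1],[0.126,0,0.014,0,1],[0.14,0,0.028,0,1],[0.151,0,0.043,0,1],[0.16,0,0.061,0,1],[0.16,0,0.062,0,1],[0.16,0,0.062,0,1]]
  ]
}}

```text
clock: 4.85
position: [0.5664, 0.2167, 0.0643]
ee_rot: [0.001, -0.064, 0.998, 0.001]
contact_force: [1.2, 4.9, 3.1]
width: 0.0148
gripper_force: 26.9
```

Request:
{"op": "move_arm", "data": {
  "deltas": [
    [[0,0,0,0,-1],[0,0,0,0,-1],[0,0,0,0,-1],[0,0,0,0,-1],[0,0,-0.05,0,-1],[0,0,-0.1,0,-1],[0,0,-0.15,0,-1],[0,0,-0.15,0,-1]]
  ]
}}

```text
clock: 5.65
position: [0.5689, 0.2163, 0.1899]
ee_rot: [0.006, -0.065, 0.998, 0.001]
contact_force: [0.5, 0.9, 0.6]
width: 0.0853
gripper_force: 0.0
```

```bash
python3 -c "
from h import *
print(st()[0]['position'])
delta((.5989,-.0022,.12),85.1);delta((.5989,-.0022,.0755),85.1)"
```

```text
[0.56892864 0.21632435 0.1898911 ]
delta [-0.0008 -0.2758  0.1008] twist 0.1025 yaw 97.4 q6 -1.45
delta [-1.000e-04 -2.759e-01  1.564e-01] twist 0.1025 yaw 97.4 q6 -1.45
```

Request:
{"op": "move_arm", "data": {
  "deltas": [
    [[-0.002,-0.0625,0,0.1025,-1],[-0.002,-0.125,0,0.1025,-1],[-0.002,-0.1875,0,0.1025,-1],[-0.002,-0.25,0,0.1025,-1],[-0.002,-0.275,0,0.1025,-1],[-0.002,-0.275,0.05,0.1025,-1],[-0.002,-0.275,0.1,0.1025,-1],[-0.002,-0.275,0.1,0.1025,-1],[-0.002,-0.275,0.1,0.1025,-1]]
  ]
}}

```text
clock: 6.55
position: [0.5946, -0.0024, 0.103]
ee_rot: [-0.001, 0.043, 0.999, 0.0]
contact_force: [0.6, 0.3, 0.9]
width: 0.0855
gripper_force: 0.0
```

```bash
python3 -c "
from h import *
print(st()[0]['position'])
delta((.5989,-.0022,.0755),85.1)
cv2.imwrite('pics/t1.png',manip.get_image('top')[:,:,::-1])"
```

```text
[ 0.59464197 -0.00235907  0.10299934]
delta [-0.0054  0.0007  0.0481] twist -0.0 yaw 85.1 q6 -1.61
```

Request:
{"op": "move_arm", "data": {
  "deltas": [
    [[-0.005,0,0.03,0,-1],[-0.005,0,0.048,0,-1],[-0.005,0,0.048,0,-1],[-0.005,0,0.048,0,1],[-0.005,0,0.048,0,1],[-0.005,0,0.048,0,1],[-0.005,0,0.048,0,1],[-0.005,0,0.048,0,1],[-0.005,0,0.048,0,1],[-0.005,0,0.048,0,1]]
  ],
  "squeeze": 25
}}

```text
clock: 7.6
position: [0.5995, -0.0023, 0.0658]
ee_rot: [0.0, 0.043, 0.999, 0.0]
contact_force: [-0.4, 3.4, 5.1]
width: 0.0149
gripper_force: 24.5
```

Request:
{"op": "move_arm", "data": {
  "deltas": [
    [[-0.009,0,-0.017,0,1],[-0.02,0,-0.032,0,1],[-0.034,0,-0.046,0,1],[-0.049,0,-0.057,0,1],[-0.067,0,-0.065,0,1],[-0.085,0,-0.07,0,1],[-0.104,0,-0.072,0,1],[-0.123,0,-0.071,0,1],[-0.142,0,-0.067,0,1],[-0.16,0,-0.06,0,1],[-0.16,0,-0.06,0,1]]
  ]
}}

```text
clock: 8.7
position: [0.7297, -0.013, 0.1136]
ee_rot: [0.002, 0.043, 0.999, 0.001]
contact_force: [1.7, 4.3, 5.1]
width: 0.0152
gripper_force: 24.9
```

```bash
python3 -c "
from h import *
s=st()[0];print(s['position'],s['width'],s['contact_force'])
cv2.imwrite('pics/s2.png',manip.get_image('side')[100:300,150:450,::-1])"
```

```text
[ 0.72972305 -0.01296074  0.11358123] 0.015232556303879562 [1.67391546 4.33016343 5.11283314]
```

View pics/s2.png

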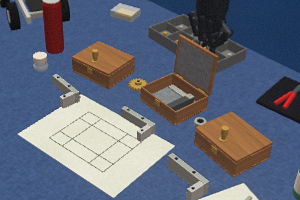

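The left case is shut and the middle one is open, with something grey inside near crop (180,95). I need an enlarged look.

```bash
python3 -c "
from h import *
a=cv2.imread('pics/s2.png')[60:130,125:225]
t=manip.get_image('top')[:,:,::-1][125:200,240:330]
a=cv2.resize(a,(400,280),interpolation=2); t=cv2.resize(t,(400,333),interpolation=2)
cv2.imwrite('pics/z2.png',np.hstack([cv2.copyMakeBorder(a,0,53,0,0,0),t]))"
```

```text
(no output)
```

View pics/z2.png

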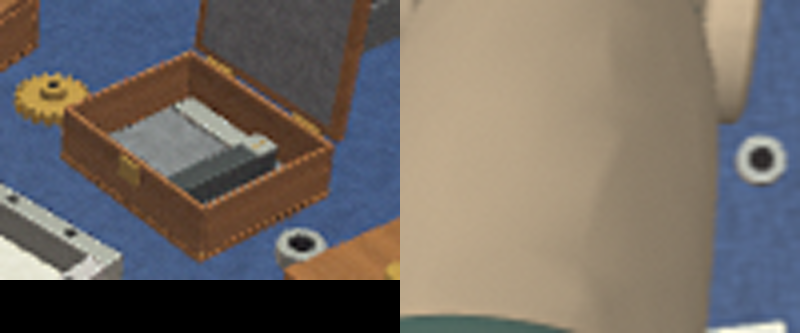

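The try square is in the middle case, so that is case_a: dark stock to the right, blade along the hinge. I'll release the knob, rise, and measure the square in the side view.

Request:
{"op": "move_arm", "data": {
  "deltas": [
    [[0,0,0,0,-1],[0,0,0,0,-1],[0,0,0,0,-1],[0,0,0,0,-1],[0,0,-0.05,0,-1],[0,0,-0.1,0,-1],[0,0,-0.15,0,-1],[0,0,-0.2,0,-1],[0,0,-0.2,0,-1]]
  ]
}}

```text
clock: 9.7
position: [0.7293, -0.0141, 0.281]
ee_rot: [0.006, 0.043, 0.999, -0.001]
contact_force: [-0.1, 0.4, 0.7]
width: 0.0857
gripper_force: 0.0
```

```bash
cat >> h.py <<'E'
def fr(o,yaw,p):
    c,s=np.cos(yaw),np.sin(yaw); p=np.float64(p); return np.array([o[0]+c*p[0]-s*p[1],o[1]+s*p[0]+c*p[1],p[2]])
def case(i): 
    c=casepose()[i]; return (c[3]+c[4])/2,c[1]
E
python3 - <<'E'
from h import *
print(manip.get_state()['position'])
o,y=case(1); im=manip.get_image('side')[:,:,::-1].copy()
S=[(-41,-26,22),(-41,-8,22),(27,-8,22),(43,-8,22),(43,-26,22),(-41,-26,4),(43,54,15),(27,54,15)]
W=[fr(o,y,np.array(p)/1000) for p in S]; px=pix('side',W); print(px.round(1).tolist())
big=cv2.resize(im[150:240,270:370],None,fx=6,fy=6,interpolation=2)
for p in px: cv2.circle(big,tuple(int(v) for v in (p-[270,150]+.5)*6),3,(0,0,255),1)
cv2.imwrite('pics/z3.png',big)
delta(fr(o,y,(-.019,-.017,.10)),np.degrees(y)+90)
delta(fr(o,y,(-.019,-.017,.026)),np.degrees(y)+90)
E
```

```text
[ 0.72927519 -0.01410089  0.28095521]
[[317.7, 207.5], [312.7, 203.8], [333.4, 194.0], [338.1, 191.8], [343.1, 195.2], [317.2, 213.4], [321.4, 182.7], [316.8, 184.8]]
delta [ 0.1472 -0.0199  0.2345] twist -0.0003 yaw 85.1 q6 -1.6
delta [ 0.1479 -0.0199  0.3269] twist -0.0003 yaw 85.1 q6 -1.6
```

View pics/z3.png

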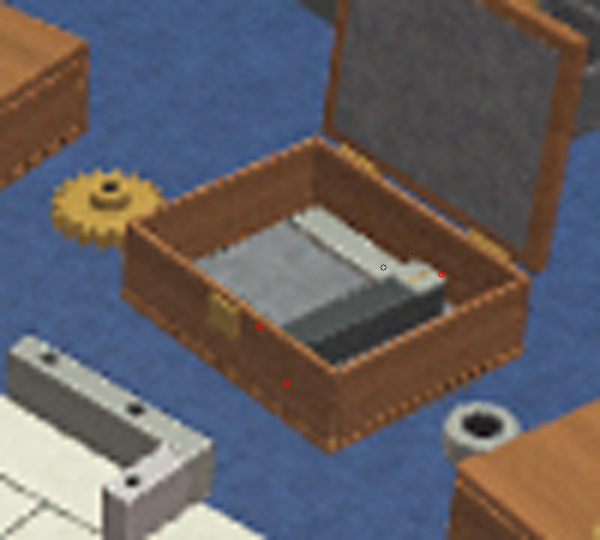

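The predicted square corners fall within about 1 px (2 mm) of the real ones: heel at (444,278), blade tip at (318,206) in the crop. I move above the grip point and descend with the fingers partly open.

Request:
{"op": "move_arm", "data": {
  "deltas": [
    [[0.0625,-0.01,0,0,0],[0.125,-0.02,0,0,0],[0.148,-0.02,0,0,0],[0.148,-0.02,0.06,0,0],[0.148,-0.02,0.12,0,0],[0.148,-0.02,0.18,0,0],[0.148,-0.02,0.235,0,0],[0.148,-0.02,0.235,0,0],[0.148,-0.02,0.235,0,0]]
  ]
}}

```text
clock: 10.65
position: [0.6066, -0.0194, 0.0844]
ee_rot: [-0.001, 0.043, 0.999, 0.0]
contact_force: [0.3, -0.1, 0.6]
width: 0.0428
gripper_force: 0.0
```

Run:
```python
from h import *
s=manip.get_state(); print(s['position'],s['width'])
o,y=case(1)
delta(fr(o,y,(-.0205,-.018,.0265)),np.degrees(y)+90)
```

```text
[ 0.60664511 -0.0194142   0.08439652] 0.042808005737999526
delta [-0.0035 -0.0015  0.0861] twist -0.0003 yaw 85.1 q6 -1.63
```

Request:
{"op": "move_arm", "data": {
  "deltas": [
    [[-0.0035,-0.0015,0.04,0,0],[-0.0035,-0.0015,0.07,0,0],[-0.0035,-0.0015,0.086,0,0],[-0.0035,-0.0015,0.086,0,0],[-0.0035,-0.0015,0.086,0,1],[-0.0035,-0.0015,0.086,0,1],[-0.0035,-0.0015,0.086,0,1],[-0.0035,-0.0015,0.086,0,1],[-0.0035,-0.0015,0.086,0,1],[-0.0035,-0.0015,0.086,0,1]]
  ],
  "squeeze": 60
}}

```text
clock: 11.65
position: [0.6117, -0.0212, 0.0186]
ee_rot: [0.002, 0.043, 0.999, -0.0]
contact_force: [-0.6, -0.2, 6.4]
width: 0.0161
gripper_force: 60.6
```

Request:
{"op": "move_arm", "data": {
  "deltas": [
    [[0,0,-0.02,0,1],[0,0,-0.05,0,1],[0,0,-0.1,0,1],[0,0,-0.15,0,1],[0,0,-0.15,0,1],[0,0,-0.15,0,1],[0,0,-0.15,0,1]]
  ]
}}

```text
clock: 12.35
position: [0.6086, -0.0206, 0.135]
ee_rot: [-0.002, 0.043, 0.999, 0.0]
contact_force: [-0.6, -0.3, -2.5]
width: 0.0161
gripper_force: 59.5
```

Run:
```python
from h import *
s=manip.get_state(); print(s['position'],s['width'])
im=manip.get_image('side')[:,:,::-1]
cv2.imwrite('pics/s4.png',cv2.resize(im[80:280,190:420],None,fx=2.6,fy=2.6,interpolation=2))
```

```text
[ 0.60863984 -0.02061569  0.13502251] 0.016075237099371437
```

View pics/s4.png

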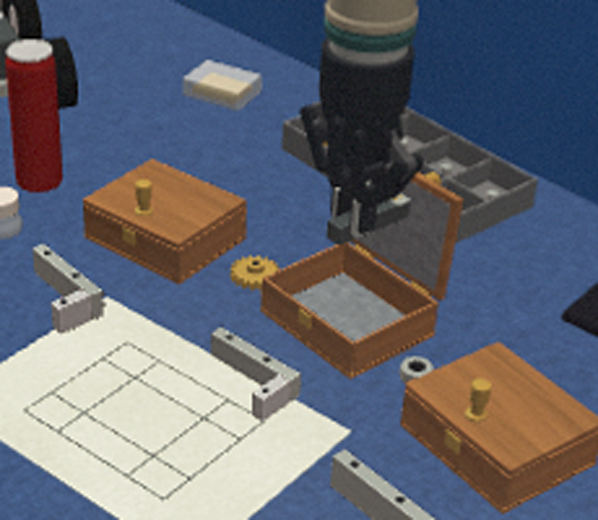

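The square is held level by the stock. Next I measure the joints' long outer edges sub-pixel in a fresh top view.

```bash
cat >> h.py <<'E'
def jedge(im,name,box):
    "outer top edge of long bar: first bright/grey row in each column -> line, ends"
    z,L=dict(L=(.030,.088),M=(.026,.084),R=(.034,.094))[name]
    x0,x1,y0,y1=box; hsv=cv2.cvtColor(im,cv2.COLOR_BGR2HSV)
    m=(hsv[...,1]<70)&(hsv[...,2]>90); pts=[]
    for u in range(x0,x1):
        c=np.where(m[y0:y1,u])[0]
        if len(c)>2: pts.append((u,y0+c[0]-.5))
    pts=np.array(pts,float); w=ray("top",pts,z)
    for _ in range(3):
        vx,vy,cx,cy=cv2.fitLine(w[:,:2].astype(np.float32),cv2.DIST_HUBER,0,1e-3,1e-3).ravel()
        r=(w[:,0]-cx)*(-vy)+(w[:,1]-cy)*vx; w=w[abs(r)<.004]
    if vy<0: vx,vy=-vx,-vy
    ys=w[:,1]; yaw=np.arctan2(-vx,vy); top=ys.max()
    at=lambda y:np.array([cx+(y-cy)*vx/vy,y])
    e1,e0=at(ys.max()),at(ys.min())
    ex=np.array([np.cos(yaw),np.sin(yaw)]); ey=np.array([-np.sin(yaw),np.cos(yaw)])
    oA=e1-L*ey-.014*ex; oB=e0+.014*ey-.014*ex
    print(name,"yaw",np.degrees(yaw).round(2),"len",np.linalg.norm(e1-e0).round(4),"(want",L+.014,") origin from +y end",oA.round(4),"from corner",oB.round(4))
    return oA,oB,yaw
E
python3 - <<'E'
from h import *
im=manip.get_image('top')[:,:,::-1].copy(); cv2.imwrite('pics/t4.png',im)
jedge(im,'L',(180,232,205,228))
im0=cv2.imread('pics/top0.png')
jedge(im0,'L',(180,232,205,228)); jedge(im0,'M',(262,310,190,206)); jedge(im0,'R',(334,384,205,228))
E
```

```text
L yaw 14.08 len 0.0954 (want 0.102 ) origin from +y end [0.4753 0.1522] from corner [0.4737 0.1586]
L yaw 13.03 len 0.1058 (want 0.102 ) origin from +y end [0.4742 0.1521] from corner [0.4751 0.1484]
M yaw 5.01 len 0.0983 (want 0.098 ) origin from +y end [ 0.5097 -0.0391] from corner [ 0.5098 -0.0394]
R yaw -2.61 len 0.1099 (want 0.108 ) origin from +y end [ 0.4563 -0.2384] from corner [ 0.4562 -0.2403]
```

Run:
```python
from h import *
for f in('t4','top0'):
    oA,_,y=jedge(cv2.imread(f'pics/{f}.png'),'L',(180,215,205,228))
for dx,dy in((-.02,.015),):
  g=fr(oA,y,(-.062+dx,.009+dy,.13)); delta(g,90+np.degrees(y)); delta([*g[:2],.0285],90+np.degrees(y))
```

```text
L yaw -1.71 len 0.0772 (want 0.102 ) origin from +y end [0.455  0.1721] from corner [0.4557 0.1969]
L yaw -1.71 len 0.0772 (want 0.102 ) origin from +y end [0.455  0.1721] from corner [0.4557 0.1969]
delta [0.3159 0.2479 0.0207] twist -0.0266 yaw 85.1 q6 -1.63
delta [0.3154 0.2478 0.1476] twist -0.0266 yaw 85.1 q6 -1.63
```

Request:
{"op": "move_arm", "data": {
  "deltas": [
    [[0.05,0.039,0,-0.005,1],[0.1,0.078,0,-0.01,1],[0.15,0.118,0,-0.02,1],[0.2,0.157,0,-0.02,1],[0.25,0.196,0,-0.02,1],[0.3,0.235,0,-0.02,1],[0.316,0.248,0,-0.02,1],[0.316,0.248,0,-0.02,1],[0.316,0.248,0.02,-0.02,1],[0.316,0.248,0.02,-0.02,1],[0.316,0.248,0.02,-0.02,1]]
  ]
}}

```text
clock: 13.55
position: [0.3753, 0.1978, 0.1199]
ee_rot: [-0.001, 0.022, 1.0, -0.0]
contact_force: [-0.5, -0.1, -1.7]
width: 0.0161
gripper_force: 59.5
```

Run:
```python
from h import *
s=manip.get_state(); print(s['position'],s['width'],s['contact_force'],s['moment'])
im=manip.get_image('side')[:,:,::-1]; cv2.imwrite('pics/s5.png',cv2.resize(im[60:280,120:360],None,fx=2.5,fy=2.5,interpolation=2))
o=(.455,.172);y=np.radians(-2.5); g=fr(o,y,(-.082,.024,.0285)); delta(g,90+np.degrees(y))
```

```text
[0.37532905 0.19783923 0.11988142] 0.016070863884594833 [-0.52447715 -0.10119335 -1.65745249] [-0.05679703  0.01839765 -0.05121103]
delta [0.0021 0.0019 0.1285] twist -0.0004 yaw 87.4 q6 -1.21
```

View pics/s5.png

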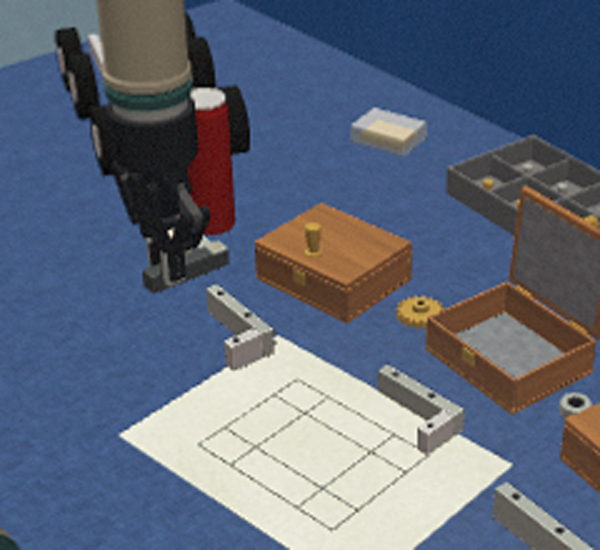

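Square held level near (185,265) above the left joint. Descending.

Request:
{"op": "move_arm", "data": {
  "deltas": [
    [[0.002,0.002,0.05,0,1],[0.002,0.002,0.1,0,1],[0.002,0.002,0.115,0,1],[0.002,0.002,0.125,0,1],[0.002,0.002,0.127,0,1],[0.002,0.002,0.127,0,1],[0.002,0.002,0.127,0,1]]
  ]
}}

```text
clock: 14.3
position: [0.3748, 0.2004, 0.0197]
ee_rot: [0.001, 0.022, 1.0, 0.0]
contact_force: [-0.3, 0.5, -1.6]
width: 0.0163
gripper_force: 59.5
```

Run:
```python
from h import *
s=manip.get_state(); print(s['position'],s['contact_force'],s['moment'])
im=manip.get_image('side')[:,:,::-1]; cv2.imwrite('pics/s6.png',cv2.resize(im[150:220,170:250],None,fx=7,fy=7,interpolation=2))
```

```text
[0.37475521 0.20035343 0.01972643] [-0.28615602  0.49769784 -1.64735008] [-0.02486622  0.06115722  0.01799219]
```

View pics/s6.png

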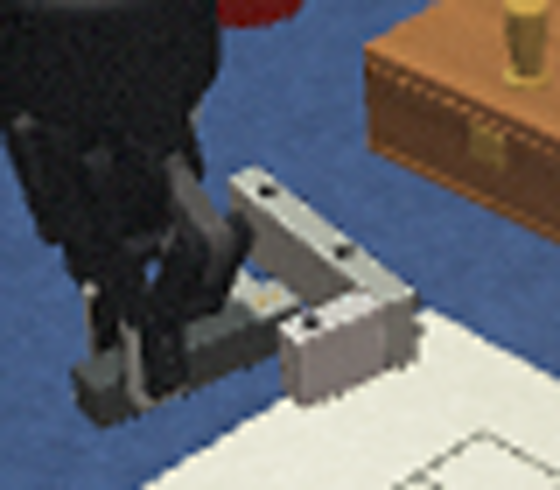

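Request:
{"op": "move_arm", "data": {
  "deltas": [
    [[-0.004,0,0,0,1],[-0.008,0,0,0,1],[-0.012,0,0,0,1],[-0.015,0,0,0,1],[-0.018,0,0,0,1],[-0.018,0,0,0,1]]
  ]
}}

```text
clock: 14.95
position: [0.3886, 0.1995, 0.0188]
ee_rot: [0.0, 0.022, 1.0, 0.0]
contact_force: [0.8, -0.6, -1.4]
width: 0.0163
gripper_force: 59.5
```

Request:
{"op": "move_arm", "data": {
  "deltas": [
    [[-0.003,0,0,0,1],[-0.006,0,0,0,1],[-0.006,0,0,0,1]]
  ]
}}

```text
clock: 15.25
position: [0.3917, 0.1991, 0.0186]
ee_rot: [-0.001, 0.022, 1.0, -0.0]
contact_force: [-2.3, 0.6, -0.7]
width: 0.0162
gripper_force: 59.7
```

Request:
{"op": "move_arm", "data": {
  "deltas": [
    [[0.003,0,0,0,1],[0.003,-0.004,0,0,1],[0.003,-0.008,0,0,1],[0.003,-0.012,0,0,1],[0.003,-0.015,0,0,1],[0.003,-0.015,0,0,1]]
  ]
}}

```text
clock: 15.85
position: [0.39, 0.187, 0.0189]
ee_rot: [0.0, 0.022, 1.0, 0.0]
contact_force: [0.2, -0.4, -2.5]
width: 0.0163
gripper_force: 59.6
```

Request:
{"op": "move_arm", "data": {
  "deltas": [
    [[0,-0.003,0,0,1],[0,-0.006,0,0,1],[0,-0.006,0,0,1]]
  ]
}}

```text
clock: 16.15
position: [0.3902, 0.1828, 0.0189]
ee_rot: [0.001, 0.022, 1.0, 0.0]
contact_force: [0.8, 2.2, -2.9]
width: 0.0159
gripper_force: 59.5
```

Request:
{"op": "move_arm", "data": {
  "deltas": [
    [[0,-0.003,0,0,1],[-0.003,-0.004,0,0,1],[-0.006,-0.005,0,0,1],[-0.009,-0.006,0,0,1],[-0.009,-0.006,0,0,1]]
  ]
}}

```text
clock: 16.65
position: [0.3955, 0.1768, 0.0185]
ee_rot: [-0.001, 0.022, 1.0, -0.001]
contact_force: [-4.1, 0.7, -1.0]
width: 0.0163
gripper_force: 59.7
```

Run:
```python
from h import *
s,R=st(); print(s['position'],s['contact_force'],s['moment'])
im=manip.get_image('side')[:,:,::-1]; cv2.imwrite('pics/s7.png',cv2.resize(im[145:225,170:270],None,fx=7,fy=7,interpolation=2))
```

```text
[0.3954982  0.17682025 0.01847576] [-4.12553393  0.74561132 -1.03332444] [0.19026618 0.66622544 0.24939861]
```

View pics/s7.png

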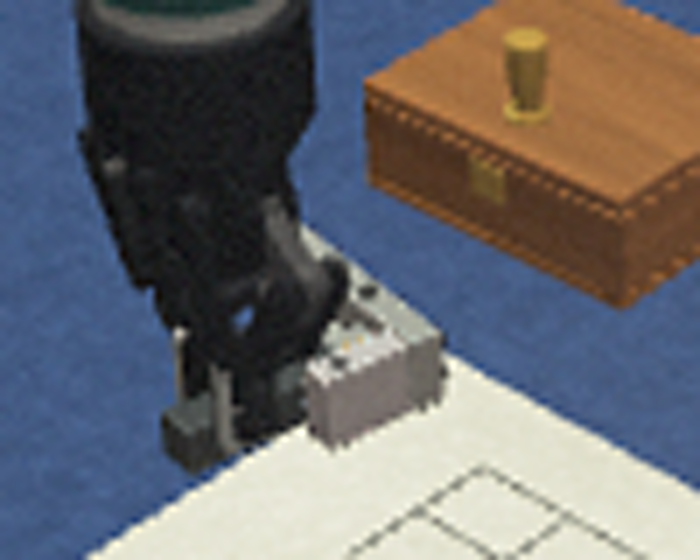

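The square sits in the inside corner, stock against the short bar. A little more diagonal push, then hold.

Request:
{"op": "move_arm", "data": {
  "deltas": [
    [[-0.001,-0.003,0,0,1],[-0.003,-0.005,0,0,1],[-0.006,-0.006,0,0,1],[-0.006,-0.006,0,0,1],[-0.006,-0.006,0,0,1],[-0.006,-0.006,0,0,1],[-0.006,-0.006,0,0,1],[-0.006,-0.006,0,0,1],[-0.006,-0.006,0,0,1],[-0.006,-0.006,0,0,1],[-0.006,-0.006,0,0,1],[-0.006,-0.006,0,0,1]]
  ]
}}

```text
clock: 17.9
position: [0.4016, 0.1726, 0.0189]
ee_rot: [0.0, 0.022, 1.0, 0.0]
contact_force: [-1.1, -0.3, -2.2]
width: 0.0164
gripper_force: 59.5
```

Run:
```python
from h import *
s,R=st(); print(s['position'],s['contact_force'],s['moment'],R[:,1])
im=manip.get_image('top')[:,:,::-1].copy(); cv2.imwrite('pics/t7.png',im)
a=im[185:245,170:250]; b=manip.get_image('side')[145:225,170:270,::-1]
cv2.imwrite('pics/z7.png',np.hstack([cv2.resize(a,(400,300),interpolation=2),cv2.resize(b,(375,300),interpolation=2)]))
```

```text
[0.40161996 0.17255239 0.01893498] [-1.13902649 -0.29334731 -2.18498808] [-0.04969191  0.20546008 -0.01410148] [4.36594485e-02 9.99046427e-01 2.99489327e-04]
```

View pics/z7.png

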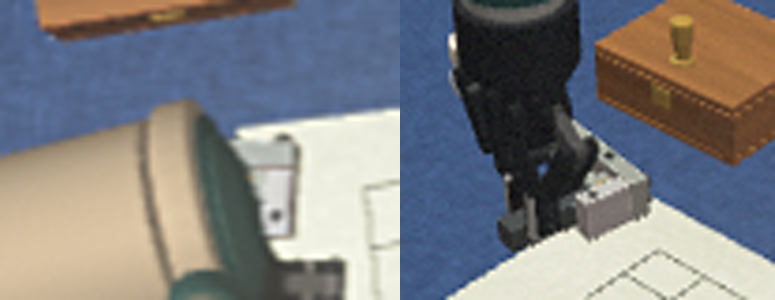

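Request:
{"op": "move_arm", "data": {
  "deltas": [
    [[-0.001,-0.001,0,0,1],[-0.002,-0.002,0,0,1],[-0.003,-0.003,0,0,1],[-0.004,-0.004,0,0,1],[-0.005,-0.005,0,0,1],[-0.006,-0.006,0,0,1],[-0.007,-0.007,0,0,1],[-0.008,-0.008,0,0,1],[-0.009,-0.009,0,0,1],[-0.01,-0.01,0,0,1],[-0.011,-0.011,0,0,1],[-0.012,-0.012,0,0,1]]
  ]
}}

```text
clock: 19.2
position: [0.4105, 0.1624, 0.0188]
ee_rot: [0.0, 0.022, 1.0, 0.0]
contact_force: [-1.5, 3.1, -2.0]
width: 0.0161
gripper_force: 59.6
```

Request:
{"op": "move_arm", "data": {
  "deltas": [
    [[-0.001,-0.001,0,0,1],[-0.002,-0.002,0,0,1],[-0.003,-0.003,0,0,1],[-0.004,-0.004,0,0,1],[-0.005,-0.005,0,0,1],[-0.006,-0.006,0,0,1],[-0.007,-0.007,0,0,1]]
  ]
}}

```text
clock: 19.9
position: [0.4158, 0.1565, 0.0188]
ee_rot: [0.0, 0.022, 1.0, 0.0]
contact_force: [-2.8, 3.6, -2.0]
width: 0.0159
gripper_force: 59.6
```

Run:
```python
from h import *
s,R=st(); print(s['position'],s['contact_force'],s['moment'],s['width'])
```

```text
[0.41584634 0.15652575 0.01882716] [-2.80280277  3.62878672 -1.96741691] [0.52403688 0.50680768 0.3236776 ] 0.01586886724596333
```

Request:
{"op": "move_arm", "data": {
  "deltas": [
    [[0.006,0.006,0,0,1],[0.012,0.012,0,0,1],[0.018,0.015,0,0,1],[0.018,0.015,-0.05,0,1],[0.018,0.015,-0.1,0,1],[0.018,0.015,-0.13,0,1],[0.018,0.015,-0.13,0,1],[0.018,0.015,-0.13,0,1]]
  ]
}}

```text
clock: 20.7
position: [0.4015, 0.1693, 0.1228]
ee_rot: [0.0, 0.022, 1.0, 0.0]
contact_force: [-1.0, -1.0, -2.1]
width: 0.0162
gripper_force: 59.6
```

Run:
```python
from h import *
s,R=st(); print(s['position'],s['contact_force'])
im=manip.get_image('top')[:,:,::-1].copy(); cv2.imwrite('pics/t8.png',im)
jedge(im,'M',(262,310,190,206))
oA,oB,y=jedge(im,'M',(262,300,190,206))
o=oA
g=fr(o,y,(-.082,.024,.10)); delta(g,90+np.degrees(y)); print(g)
```

```text
[0.40153883 0.16925385 0.12276307] [-1.0344633 -1.0101881 -2.1345341]
M yaw 4.67 len 0.0983 (want 0.098 ) origin from +y end [ 0.5094 -0.039 ] from corner [ 0.5094 -0.0393]
M yaw 4.55 len 0.0877 (want 0.098 ) origin from +y end [ 0.5092 -0.039 ] from corner [ 0.5084 -0.0287]
delta [-0.0414 -0.2367  0.0412] twist -0.0586 yaw 87.5 q6 -1.29
[ 0.42560462 -0.02160694  0.1       ]
```

Request:
{"op": "move_arm", "data": {
  "deltas": [
    [[-0.01,-0.06,0,-0.03,1],[-0.02,-0.12,0,-0.059,1],[-0.03,-0.18,0,-0.059,1],[-0.041,-0.237,0,-0.059,1],[-0.041,-0.237,0,-0.059,1],[-0.041,-0.237,0.06,-0.059,1],[-0.041,-0.237,0.06,-0.059,1],[-0.041,-0.237,0.06,-0.059,1]]
  ]
}}

```text
clock: 21.55
position: [0.4244, -0.0208, 0.0734]
ee_rot: [-0.003, -0.04, 0.999, 0.001]
contact_force: [0.8, -0.3, -1.8]
width: 0.016
gripper_force: 59.8
```

Run:
```python
from h import *
s,R=st(); print(s['position'],s['contact_force'],s['width'])
y=np.radians(4.6);o=(.5094,-.039)
g=fr(o,y,(-.078,.018,.0295)); delta(g,90+np.degrees(y))
im=manip.get_image('top')[:,:,::-1].copy(); cv2.imwrite('pics/t9.png',im)
jedge(im,'L',(180,217,200,228))
```

```text
[ 0.42442709 -0.02081817  0.07344881] [ 0.82288076 -0.28669747 -1.82342642] 0.015972732752297474
delta [-0.0069 -0.0088  0.0686] twist -0.0 yaw 94.6 q6 -1.86
L yaw -0.17 len 0.0533 (want 0.102 ) origin from +y end [0.4826 0.143 ] from corner [0.4827 0.1917]
```

```bash
cat >> h.py <<'E'
def holes(im,box,z):
    x0,x1,y0,y1=box; g=cv2.cvtColor(im,cv2.COLOR_BGR2GRAY)[y0:y1,x0:x1]
    G=cv2.resize(g,None,fx=6,fy=6,interpolation=cv2.INTER_CUBIC)
    bh=cv2.morphologyEx(G,cv2.MORPH_BLACKHAT,cv2.getStructuringElement(2,(31,31)))
    n,l,s,c=cv2.connectedComponentsWithStats((bh>45).astype(np.uint8))
    out=[]
    for i in range(1,n):
        if 60<s[i,4]<900 and max(s[i,2],s[i,3])<28:
            p=(c[i]+.5)/6-.5+[x0,y0]; w=ray("top",[p],z)[0][:2]; out.append(w); print(p.round(2),w.round(4),s[i,4])
    return out
E
python3 - <<'E'
from h import *
b=(180,240,192,240)
for f in('top0','t9'): print(f); holes(cv2.imread(f'pics/{f}.png'),b,.03)
print('M');holes(cv2.imread('pics/top0.png'),(262,310,190,220),.026)
E
```

```text
top0
[191.3  217.91] [0.4639 0.2427] 256
[209.52 218.93] [0.4611 0.1942] 257
[219.53 232.27] [0.426  0.1672] 202
t9
[202.24 208.61] [0.4885 0.2141] 245
[220.48 209.44] [0.4862 0.1656] 218
[230.46 222.4 ] [0.4519 0.1388] 216
M
[290.05 199.21] [ 0.5133 -0.0178] 240
[272.49 200.47] [0.5101 0.0286] 209
[301.38 210.8 ] [ 0.4824 -0.0475] 216
```

The hole fiducials give the left joint's yaw as −2.7° after pressing, against −2.5° for the square, so it was flush. Now descending into the middle joint.

Request:
{"op": "move_arm", "data": {
  "deltas": [
    [[-0.002,-0.006,0.03,0,1],[-0.002,-0.006,0.055,0,1],[-0.002,-0.006,0.067,0,1],[-0.002,-0.006,0.067,0,1],[-0.006,-0.006,0.067,0,1],[-0.01,-0.006,0.067,0,1],[-0.014,-0.006,0.067,0,1],[-0.017,-0.006,0.067,0,1],[-0.017,-0.006,0.067,0,1]]
  ]
}}

```text
clock: 22.5
position: [0.4412, -0.0254, 0.0216]
ee_rot: [0.001, -0.04, 0.999, -0.0]
contact_force: [0.4, -0.5, -2.2]
width: 0.0162
gripper_force: 59.8
```

Request:
{"op": "move_arm", "data": {
  "deltas": [
    [[-0.003,0,0,0,1],[-0.006,0,0,0,1],[-0.006,0,0,0,1]]
  ]
}}

```text
clock: 22.8
position: [0.4443, -0.0249, 0.021]
ee_rot: [-0.001, -0.04, 0.999, 0.0]
contact_force: [-2.8, -0.3, -0.8]
width: 0.0165
gripper_force: 60.0
```

Request:
{"op": "move_arm", "data": {
  "deltas": [
    [[0.003,0,0.002,0,1],[0.003,-0.004,0.002,0,1],[0.003,-0.008,0.002,0,1],[0.003,-0.012,0.002,0,1],[0.003,-0.015,0.002,0,1],[0.003,-0.015,0.002,0,1]]
  ]
}}

```text
clock: 23.4
position: [0.4439, -0.0372, 0.0196]
ee_rot: [0.0, -0.04, 0.999, 0.0]
contact_force: [-0.6, 1.0, -1.1]
width: 0.016
gripper_force: 59.9
```

Request:
{"op": "move_arm", "data": {
  "deltas": [
    [[0,-0.002,0,0,1],[0,-0.004,0,0,1],[0,-0.004,0,0,1]]
  ]
}}

```text
clock: 23.7
position: [0.4439, -0.0403, 0.0196]
ee_rot: [-0.0, -0.04, 0.999, 0.0]
contact_force: [0.1, 3.2, -0.7]
width: 0.0161
gripper_force: 59.9
```

Request:
{"op": "move_arm", "data": {
  "deltas": [
    [[-0.003,-0.001,0,0,1],[-0.005,-0.002,0,0,1],[-0.006,-0.003,0,0,1],[-0.007,-0.004,0,0,1],[-0.008,-0.005,0,0,1],[-0.009,-0.006,0,0,1],[-0.01,-0.007,0,0,1],[-0.011,-0.008,0,0,1],[-0.012,-0.009,0,0,1],[-0.013,-0.01,0,0,1],[-0.014,-0.011,0,0,1],[-0.015,-0.012,0,0,1]]
  ]
}}

```text
clock: 24.9
position: [0.4568, -0.049, 0.0196]
ee_rot: [0.0, -0.04, 0.999, 0.0]
contact_force: [-1.3, 1.5, -3.5]
width: 0.016
gripper_force: 59.6
```

Request:
{"op": "move_arm", "data": {
  "deltas": [
    [[-0.001,-0.001,0,0,1],[-0.002,-0.002,0,0,1],[-0.003,-0.003,0,0,1],[-0.004,-0.004,0,0,1],[-0.005,-0.005,0,0,1],[-0.006,-0.006,0,0,1],[-0.007,-0.007,0,0,1],[-0.008,-0.008,0,0,1]]
  ]
}}

```text
clock: 25.7
position: [0.4637, -0.0548, 0.0196]
ee_rot: [0.0, -0.04, 0.999, 0.0]
contact_force: [-1.3, 1.2, -4.0]
width: 0.0164
gripper_force: 59.6
```

Run:
```python
from h import *
s,R=st(); print(s['position'],s['contact_force'],s['moment'],np.degrees(np.arctan2(R[1,1],R[0,1])))
im=manip.get_image('top')[:,:,::-1].copy(); cv2.imwrite('pics/t10.png',im)
holes(im,(262,325,175,225),.026)
```

```text
[ 0.46367931 -0.05482579  0.01962159] [-1.31160016  1.21333041 -3.96341043] [0.19432336 0.41428629 0.19796273] 94.58126645754217
[278.45 194.7 ] [0.5255 0.0128] 167
[277.34 206.3 ] [0.4946 0.0158] 98
[289.68 207.03] [ 0.4925 -0.0167] 116
```

Request:
{"op": "move_arm", "data": {
  "deltas": [
    [[0.006,0.006,0,0,1],[0.012,0.012,0,0,1],[0.018,0.015,0,0,1],[0.018,0.015,-0.05,0,1],[0.018,0.015,-0.1,0,1],[0.018,0.015,-0.13,0,1],[0.018,0.015,-0.13,0,1],[0.018,0.015,-0.13,0,1]]
  ]
}}

```text
clock: 26.55
position: [0.4479, -0.0438, 0.1236]
ee_rot: [0.0, -0.04, 0.999, -0.0]
contact_force: [-0.1, -0.6, -2.1]
width: 0.0164
gripper_force: 59.9
```

Run:
```python
from h import *
s,R=st(); print(s['position'],s['contact_force'],s['width'])
im=manip.get_image('top')[:,:,::-1].copy(); cv2.imwrite('pics/t11.png',im)
print('M');holes(im,(262,325,175,225),.026)
print('R0');holes(cv2.imread('pics/top0.png'),(330,390,195,240),.034)
print('R');holes(im,(330,390,195,240),.034)
oA,oB,y=jedge(im,'R',(334,384,205,228))
g=fr(oA,y,(-.082,.022,.08)); delta(g,90+np.degrees(y)); print(g)
```

```text
[ 0.4478893  -0.04379919  0.12362968] [-0.11496185 -0.56987102 -2.06699293] 0.016410540184380783
M
[280.48 223.73] [0.4484 0.0076] 108
R0
[347.77 216.85] [ 0.4654 -0.1679] 250
[367.63 217.94] [ 0.4623 -0.2197] 238
[373.75 221.56] [ 0.4528 -0.2354] 74
[378.9  231.21] [ 0.4276 -0.2481] 209
[375.54 235.8 ] [ 0.4158 -0.239 ] 75
R
[346.36 195.44] [ 0.5218 -0.1655] 63
[356.55 217.11] [ 0.4646 -0.1908] 341
[367.63 217.95] [ 0.4623 -0.2197] 239
[373.81 221.58] [ 0.4528 -0.2356] 68
[378.88 231.21] [ 0.4277 -0.2481] 209
[375.54 235.82] [ 0.4157 -0.239 ] 78
[333.83 238.19] [ 0.41   -0.1306] 253
R yaw -15.52 len 0.1188 (want 0.108 ) origin from +y end [ 0.4622 -0.2273] from corner [ 0.4593 -0.2377]
delta [ 0.0863 -0.1693  0.0672] twist 0.1675 yaw 94.6 q6 -1.9
[ 0.38905319 -0.18412795  0.08      ]
```

Run:
```python
from h import *
y=np.radians(-3.4)
g=fr((.455,-.241),y,(-.084,.022,.085)); delta(g,86.6)
```

```text
delta [ 0.11   -0.2049  0.061 ] twist 0.0665 yaw 94.6 q6 -1.9
```

Request:
{"op": "move_arm", "data": {
  "deltas": [
    [[0.03,-0.05,0,0.03,1],[0.06,-0.1,0,0.0665,1],[0.09,-0.15,0,0.0665,1],[0.11,-0.205,0,0.0665,1],[0.11,-0.205,0,0.0665,1],[0.11,-0.205,0.06,0.0665,1],[0.11,-0.205,0.06,0.0665,1],[0.11,-0.205,0.06,0.0665,1]]
  ]
}}

```text
clock: 27.4
position: [0.3723, -0.2129, 0.0741]
ee_rot: [-0.002, 0.03, 1.0, 0.002]
contact_force: [-0.6, 0.0, -0.8]
width: 0.0163
gripper_force: 60.0
```

Run:
```python
from h import *
s,R=st(); print(s['position'],s['contact_force'],s['width'],s['qpos'][5])
im=manip.get_image('top')[:,:,::-1].copy(); cv2.imwrite('pics/t12.png',im)
print('M');holes(im,(262,330,175,225),.026)
print('R');holes(im,(330,390,195,240),.034)
delta(fr((.455,-.241),np.radians(-3.4),(-.084,.022,.0295)),86.6)
```

```text
[ 0.37229572 -0.21293045  0.07413149] [-0.5531238   0.02993483 -0.80189713] 0.016299392938842777 -2.1940851589354793
M
[297.6  191.92] [ 0.5328 -0.0379] 272
[280.3  193.06] [0.5299 0.0079] 231
[311.78 197.83] [ 0.5168 -0.0753] 66
[309.32 203.31] [ 0.5023 -0.0686] 204
R
[347.79 216.85] [ 0.4654 -0.1679] 253
[367.63 217.94] [ 0.4623 -0.2197] 240
[389.02 221.5 ] [ 0.4529 -0.2754] 68
[373.81 221.58] [ 0.4528 -0.2356] 86
[378.85 231.18] [ 0.4277 -0.248 ] 200
delta [ 0.0013 -0.0005  0.071 ] twist 0.0003 yaw 86.6 q6 -2.19
```

Request:
{"op": "move_arm", "data": {
  "deltas": [
    [[0.001,0,0.03,0,1],[0.001,0,0.055,0,1],[0.001,0,0.07,0,1],[0.001,0,0.07,0,1],[-0.004,0,0.07,0,1],[-0.008,0,0.07,0,1],[-0.012,0,0.07,0,1],[-0.016,0,0.07,0,1],[-0.018,0,0.07,0,1],[-0.018,0,0.07,0,1]]
  ]
}}

```text
clock: 28.45
position: [0.3884, -0.2155, 0.0198]
ee_rot: [0.0, 0.03, 1.0, -0.0]
contact_force: [0.7, 0.1, -0.9]
width: 0.0162
gripper_force: 59.9
```

Request:
{"op": "move_arm", "data": {
  "deltas": [
    [[-0.003,0,0,0,1],[-0.006,0,0,0,1],[-0.006,0,0,0,1]]
  ]
}}

```text
clock: 28.75
position: [0.3928, -0.2155, 0.0195]
ee_rot: [-0.0, 0.03, 1.0, 0.0]
contact_force: [-0.5, -0.2, -1.6]
width: 0.0159
gripper_force: 60.0
```

Request:
{"op": "move_arm", "data": {
  "deltas": [
    [[-0.003,0,0,0,1],[-0.005,0,0,0,1],[-0.005,0,0,0,1]]
  ]
}}

```text
clock: 29.05
position: [0.396, -0.2153, 0.0193]
ee_rot: [-0.001, 0.03, 1.0, 0.001]
contact_force: [-3.5, 0.3, -0.9]
width: 0.0161
gripper_force: 60.2
```

Request:
{"op": "move_arm", "data": {
  "deltas": [
    [[0.003,0,0,0,1],[0.003,-0.004,0,0,1],[0.003,-0.008,0,0,1],[0.003,-0.012,0,0,1],[0.003,-0.016,0,0,1],[0.003,-0.019,0,0,1],[0.003,-0.019,0,0,1]]
  ]
}}

```text
clock: 29.75
position: [0.3936, -0.2307, 0.0196]
ee_rot: [0.0, 0.03, 1.0, 0.0]
contact_force: [0.7, 3.2, -1.9]
width: 0.0159
gripper_force: 60.1
```

Request:
{"op": "move_arm", "data": {
  "deltas": [
    [[0,-0.002,0,0,1],[0,-0.004,0,0,1],[0,-0.004,0,0,1]]
  ]
}}

```text
clock: 30.05
position: [0.393, -0.2337, 0.0195]
ee_rot: [-0.0, 0.03, 1.0, 0.0]
contact_force: [1.5, 4.1, -0.6]
width: 0.0161
gripper_force: 60.2
```

Request:
{"op": "move_arm", "data": {
  "deltas": [
    [[-0.003,-0.001,0,0,1],[-0.005,-0.002,0,0,1],[-0.007,-0.003,0,0,1],[-0.008,-0.004,0,0,1],[-0.009,-0.005,0,0,1],[-0.01,-0.006,0,0,1],[-0.011,-0.007,0,0,1],[-0.012,-0.008,0,0,1],[-0.013,-0.009,0,0,1],[-0.014,-0.01,0,0,1],[-0.015,-0.011,0,0,1],[-0.016,-0.012,0,0,1]]
  ]
}}

```text
clock: 31.25
position: [0.4056, -0.2445, 0.0196]
ee_rot: [0.0, 0.03, 1.0, 0.0]
contact_force: [-1.8, 1.4, -3.4]
width: 0.0161
gripper_force: 59.8
```

Request:
{"op": "move_arm", "data": {
  "deltas": [
    [[-0.001,-0.001,0,0,1],[-0.002,-0.002,0,0,1],[-0.003,-0.003,0,0,1],[-0.004,-0.004,0,0,1],[-0.005,-0.005,0,0,1],[-0.006,-0.006,0,0,1],[-0.007,-0.007,0,0,1],[-0.008,-0.008,0,0,1]]
  ]
}}

```text
clock: 32.05
position: [0.4116, -0.2512, 0.0196]
ee_rot: [0.0, 0.03, 1.0, 0.0]
contact_force: [-1.9, 2.8, -3.8]
width: 0.0158
gripper_force: 59.8
```

Run:
```python
from h import *
s,R=st(); print(s['position'],s['contact_force'],s['moment'],np.degrees(np.arctan2(R[1,1],R[0,1])))
im=manip.get_image('top')[:,:,::-1].copy(); cv2.imwrite('pics/t13.png',im)
holes(im,(325,410,190,240),.034)
```

```text
[ 0.41157652 -0.25122833  0.01958345] [-1.94387978  2.77386191 -3.77282899] [0.40055116 0.41541297 0.15643286] 86.60016013214583
[355.91 209.09] [ 0.4857 -0.1897] 250
[375.61 210.2 ] [ 0.4826 -0.2412] 243
[383.53 214.14] [ 0.4722 -0.2617] 90
[406.21 219.21] [ 0.4587 -0.3208] 223
[390.78 224.17] [ 0.4459 -0.2798] 114
[365.88 230.94] [ 0.4285 -0.2142] 117
```

Checking the pressed geometry against the hole fiducials, all three joints agree: blade offset 63 mm ± 0.3 mm, and matching hole ratios. So each check was flush. Next I return the square to its case.

Request:
{"op": "move_arm", "data": {
  "deltas": [
    [[0.006,0.006,0,0,1],[0.012,0.012,0,0,1],[0.018,0.015,0,0,1],[0.018,0.015,-0.05,0,1],[0.018,0.015,-0.1,0,1],[0.018,0.015,-0.15,0,1],[0.018,0.015,-0.15,0,1],[0.018,0.015,-0.15,0,1]]
  ]
}}

```text
clock: 32.9
position: [0.3981, -0.2385, 0.1405]
ee_rot: [0.001, 0.03, 1.0, -0.001]
contact_force: [0.2, 0.1, -1.3]
width: 0.0164
gripper_force: 60.0
```

Run:
```python
from h import *
s,R=st(); print(s['position'],s['width'])
delta((.6110,-.0207,.146),85.1)
```

```text
[ 0.39807204 -0.23854272  0.14045819] 0.016389285815454267
delta [-0.2495  0.2876  0.0069] twist 0.0125 yaw 86.6 q6 -2.2
```

Request:
{"op": "move_arm", "data": {
  "deltas": [
    [[-0.04,0.046,0,0.0125,1],[-0.08,0.092,0,0.0125,1],[-0.12,0.138,0,0.0125,1],[-0.16,0.184,0,0.0125,1],[-0.2,0.23,0,0.0125,1],[-0.235,0.27,0,0.0125,1],[-0.2495,0.2876,0,0.0125,1],[-0.2495,0.2876,0,0.0125,1],[-0.2495,0.2876,0,0.0125,1],[-0.2495,0.2876,0,0.0125,1]]
  ]
}}

```text
clock: 33.9
position: [0.6091, -0.0216, 0.1387]
ee_rot: [-0.001, 0.043, 0.999, -0.0]
contact_force: [-0.3, -0.7, -1.7]
width: 0.0161
gripper_force: 60.0
```

Run:
```python
from h import *
s,R=st(); print(s['position'],s['width'])
delta((.6110,-.0207,.032),85.1)
```

```text
[ 0.60905491 -0.02158012  0.13865591] 0.016058965188100138
delta [-0.0028  0.0014  0.1471] twist -0.0005 yaw 85.0 q6 -1.63
```

Request:
{"op": "move_arm", "data": {
  "deltas": [
    [[-0.002,0.001,0.04,0,1],[-0.002,0.001,0.08,0,1],[-0.002,0.001,0.11,0,1],[-0.002,0.001,0.13,0,1],[-0.002,0.001,0.143,0,1],[-0.002,0.001,0.147,0,1],[-0.002,0.001,0.147,0,1]]
  ]
}}

```text
clock: 34.6
position: [0.6123, -0.0205, 0.0222]
ee_rot: [0.0, 0.043, 0.999, -0.0]
contact_force: [0.5, -0.6, -2.3]
width: 0.0164
gripper_force: 60.0
```

Request:
{"op": "move_arm", "data": {
  "deltas": [
    [[0,0,0.001,0,1],[0,0,0.002,0,1],[0,0,0.003,0,1],[0,0,0.003,0,1]]
  ]
}}

```text
clock: 35.0
position: [0.6126, -0.0198, 0.0199]
ee_rot: [0.0, 0.043, 0.999, 0.0]
contact_force: [0.1, -1.1, -2.4]
width: 0.0163
gripper_force: 60.0
```

Request:
{"op": "move_arm", "data": {
  "deltas": [
    [[0,0,0.001,0,1],[0,0,0.001,0,0.3],[0,0,0.001,0,0],[0,0,0.001,0,0],[0,0,0.001,0,0],[0,0,-0.03,0,0],[0,0,-0.08,0,0],[0,0,-0.14,0,0],[0,0,-0.2,0,0],[0,0,-0.26,0,0],[0,0,-0.3,0,0],[0,0,-0.3,0,0]]
  ]
}}

```text
clock: 36.2
position: [0.6152, -0.0202, 0.266]
ee_rot: [0.006, 0.043, 0.999, -0.001]
contact_force: [0.1, -0.5, 0.6]
width: 0.043
gripper_force: 0.0
```

Run:
```python
from h import *
s,R=st(); print(s['position'],s['width'])
a=manip.get_image('side')[:,:,::-1]; cv2.imwrite('pics/s14.png',cv2.resize(a[130:250,265:375],None,fx=5,fy=5,interpolation=2))
k,yaw=casepose()[1][:2]; ex=np.array([np.cos(yaw),np.sin(yaw)]); t=1.65
hd=-.086*np.cos(t)+.035*np.sin(t); z=.0405+.086*np.sin(t)+.035*np.cos(t)
o,_=case(1); g=np.r_[o+ex*(.054+hd),z]; print("knob",g); delta(g,85.1)
```

```text
[ 0.61518983 -0.02019585  0.26599419] 0.0430281358450003
knob [ 0.72645997 -0.0127457   0.12346116]
delta [-0.1385  0.0212  0.1887] twist 0.0 yaw 85.1 q6 -1.63
```

View pics/s14.png

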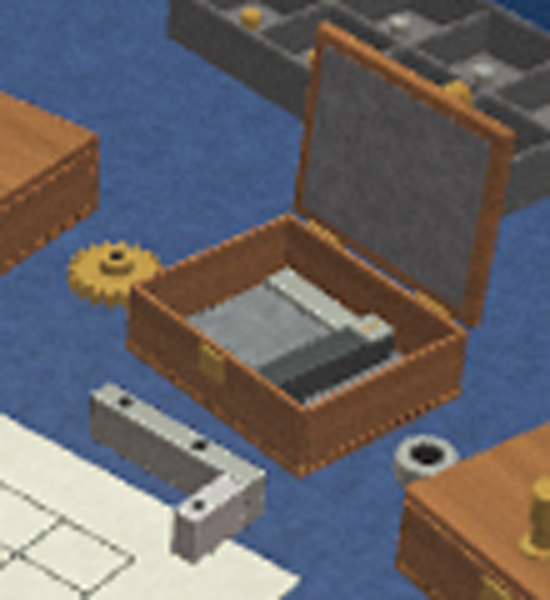

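The square lies flat in its case: heel near (385,330), blade tip near (280,275) in the crop. The lid is still open, so I regrip the knob where I left it.

Request:
{"op": "move_arm", "data": {
  "deltas": [
    [[-0.05,0.008,0,0,-1],[-0.1,0.015,0,0,-1],[-0.143,0.02,0,0,-1],[-0.143,0.02,0,0,-1],[-0.143,0.02,0.06,0,-1],[-0.143,0.02,0.06,0,-1],[-0.143,0.02,0.06,0,-1]]
  ]
}}

```text
clock: 36.95
position: [0.726, -0.0136, 0.2097]
ee_rot: [-0.003, 0.043, 0.999, 0.0]
contact_force: [0.8, -0.4, 0.5]
width: 0.0854
gripper_force: 0.0
```

Run:
```python
from h import *
s,R=st(); print(s['position'],s['width'])
delta((.7295,-.0135,.1246),85.1)
```

```text
[ 0.72604537 -0.0135649   0.2096647 ] 0.08536592754678445
delta [-0.0049  0.0004  0.1201] twist -0.0 yaw 85.1 q6 -1.6
```

Request:
{"op": "move_arm", "data": {
  "deltas": [
    [[-0.004,0,0.04,0,-1],[-0.004,0,0.08,0,-1],[-0.004,0,0.11,0,-1],[-0.004,0,0.12,0,-1],[-0.004,0,0.12,0,-1],[-0.004,0,0.12,0,1],[-0.004,0,0.12,0,1],[-0.004,0,0.12,0,1],[-0.004,0,0.12,0,1],[-0.004,0,0.12,0,1],[-0.004,0,0.12,0,1],[-0.004,0,0.12,0,1]]
  ],
  "squeeze": 25
}}

```text
clock: 38.15
position: [0.7315, -0.0131, 0.1163]
ee_rot: [0.001, 0.043, 0.999, 0.001]
contact_force: [1.2, 2.6, 3.0]
width: 0.0145
gripper_force: 24.4
```

Request:
{"op": "move_arm", "data": {
  "deltas": [
    [[0.018,0,-0.006,0,1],[0.037,0,-0.01,0,1],[0.056,0,-0.011,0,1],[0.076,0,-0.009,0,1],[0.094,0,-0.003,0,1],[0.112,0,0.005,0,1],[0.128,0,0.016,0,1],[0.142,0,0.03,0,1],[0.153,0,0.046,0,1],[0.162,0,0.064,0,1],[0.162,0,0.065,0,1],[0.162,0,0.065,0,1]]
  ]
}}

```text
clock: 39.35
position: [0.6029, -0.0026, 0.0649]
ee_rot: [0.002, 0.043, 0.999, 0.0]
contact_force: [0.1, 2.8, 6.5]
width: 0.0148
gripper_force: 30.5
```

Request:
{"op": "move_arm", "data": {
  "deltas": [
    [[0,0,0.002,0,1],[0,0,0.003,0,1],[0,0,0.003,0,1],[0,0,0,0,-1],[0,0,0,0,-1],[0,0,0,0,-1],[0,0,0,0,-1],[0,0,-0.06,0,-1],[0,0,-0.12,0,-1],[0,0,-0.18,0,-1],[0,0,-0.22,0,-1],[0,0,-0.22,0,-1]]
  ]
}}

```text
clock: 40.55
position: [0.6047, -0.0034, 0.245]
ee_rot: [0.005, 0.043, 0.999, -0.0]
contact_force: [0.2, 0.1, -0.0]
width: 0.0852
gripper_force: 0.0
```

Request:
{"op": "move_arm", "data": {
  "deltas": [
    [[0.06,0,0,0,-1],[0.12,0,0,0,-1],[0.18,0,0,0,-1],[0.24,0,0,0,-1],[0.3,0,0,0,-1],[0.36,0,0,0,-1],[0.38,0,0,0,-1],[0.38,0,0,0,-1]]
  ]
}}

```text
clock: 41.35
position: [0.2964, 0.0234, 0.2388]
ee_rot: [-0.001, 0.043, 0.999, 0.0]
contact_force: [0.3, -1.1, -0.7]
width: 0.0855
gripper_force: 0.0
```

Run:
```python
from h import *
s,R=st(); print(s['position'],s['contact_force'])
t=manip.get_image('top')[:,:,::-1].copy(); a=manip.get_image('side')[:,:,::-1].copy(); cv2.imwrite('pics/tf.png',t); cv2.imwrite('pics/sf.png',a)
def blobs(im):
    m=cv2.inRange(cv2.cvtColor(im,cv2.COLOR_BGR2HSV),(19,100,120),(32,255,255)); n,l,st_,c=cv2.connectedComponentsWithStats(m)
    return [(c[i].round(1).tolist(),int(st_[i,4])) for i in range(1,n) if 12<st_[i,4]<400]
for f,im in(('side0',a),('top0',t)): print(f,blobs(cv2.imread(f'pics/{f}.png')),'\n now',blobs(im))
for n,b,z in(('L',(180,240,192,240),.03),('M',(262,330,175,225),.026),('R',(330,410,195,240),.034)): print(n); holes(t,b,z)
# wood outline change
for f in('top0','tf'):
    m=cv2.inRange(cv2.cvtColor(cv2.imread(f'pics/{f}.png'),cv2.COLOR_BGR2HSV),(3,90,60),(18,255,255)); print(f,[cv2.boundingRect(c) for c in cv2.findContours(m,0,2)[0] if cv2.contourArea(c)>1000])
# scene differences for bystanders
d=cv2.absdiff(cv2.imread('pics/side0.png'),a).max(2)>60; n,l,q,c=cv2.connectedComponentsWithStats(d.astype(np.uint8)); print([q[i].tolist() for i in range(1,n) if q[i,4]>25])
```

```text
[0.29638531 0.02338311 0.2387569 ] [ 0.30232591 -1.10921409 -0.6950728 ]
side0 [([244.8, 150.5], 19), ([285.6, 183.6], 107), ([315.5, 181.5], 20), ([374.7, 227.7], 26)] 
 now [([244.6, 150.4], 19), ([244.2, 160.8], 13), ([285.6, 183.6], 108), ([315.4, 181.8], 22), ([374.7, 227.8], 26)]
top0 [([197.0, 78.6], 14), ([242.8, 81.5], 13), ([267.5, 83.3], 14), ([243.1, 161.4], 199), ([284.0, 162.1], 26), ([363.2, 173.5], 39), ([198.1, 175.8], 27), ([477.6, 291.7], 52)] 
 now [([197.0, 78.6], 14), ([218.3, 80.1], 13), ([243.0, 81.6], 14), ([267.5, 83.3], 14), ([243.1, 161.4], 199), ([283.8, 162.9], 32), ([363.2, 173.5], 39), ([198.1, 175.8], 27), ([477.5, 291.7], 51)]
L
[202.25 208.61] [0.4885 0.2141] 239
[220.48 209.44] [0.4862 0.1657] 217
[230.45 222.39] [0.4519 0.1388] 212
M
[297.61 191.94] [ 0.5327 -0.0379] 267
[280.28 193.06] [0.5299 0.008 ] 232
[311.77 197.84] [ 0.5168 -0.0752] 63
[309.29 203.32] [ 0.5022 -0.0685] 202
R
[356.08 208.92] [ 0.4861 -0.1901] 254
[375.71 210.09] [ 0.4829 -0.2415] 252
[382.2  214.03] [ 0.4725 -0.2582] 118
[406.02 221.39] [ 0.453  -0.3201] 72
[387.08 223.51] [ 0.4476 -0.2702] 224
top0 [(174, 144, 54, 49), (335, 141, 55, 49), (260, 131, 51, 48)]
tf [(174, 144, 54, 49), (335, 141, 55, 49), (260, 131, 51, 48)]
[[22, 0, 8, 10, 41], [50, 0, 7, 7, 31], [163, 0, 51, 88, 2599], [24, 7, 42, 90, 1765], [192, 73, 34, 103, 1295], [172, 86, 24, 71, 794], [197, 86, 9, 7, 47], [0, 122, 38, 55, 387], [203, 174, 26, 26, 169], [212, 175, 33, 35, 343], [37, 178, 9, 14, 29], [1, 188, 77, 69, 2124], [272, 206, 46, 37, 579], [98, 248, 15, 34, 245], [113, 249, 17, 67, 751], [318, 253, 41, 39, 316], [333, 254, 41, 40, 324], [0, 258, 29, 52, 1047], [42, 286, 49, 27, 211], [47, 291, 69, 54, 2415], [351, 291, 22, 14, 127], [0, 322, 30, 12, 134], [30, 322, 9, 7, 29]]
```

Run:
```python
from h import *
for f in('top0','tf','side0','sf'):
    h=cv2.cvtColor(cv2.imread(f'pics/{f}.png'),cv2.COLOR_BGR2HSV); m=cv2.inRange(h,(170,120,50),(180,255,255))|cv2.inRange(h,(0,170,50),(4,255,255))
    n,l,q,c=cv2.connectedComponentsWithStats(m); print(f,[(c[i].round().tolist(),int(q[i,4])) for i in range(1,n) if q[i,4]>60])
s=pix('side',[[*st()[0]['position']]]); print(s)
```

```text
top0 [([416.0, 77.0], 256), ([352.0, 83.0], 258), ([133.0, 179.0], 455), ([438.0, 224.0], 143)]
tf [([416.0, 77.0], 254), ([352.0, 83.0], 258), ([133.0, 179.0], 454), ([438.0, 225.0], 148)]
side0 [([203.0, 127.0], 902), ([435.0, 199.0], 215), ([506.0, 231.0], 232), ([415.0, 340.0], 416)]
sf [([435.0, 199.0], 212), ([506.0, 231.0], 233), ([415.0, 340.0], 419)]
[[201.23477241 165.65285428]]
```

The spray can hasn't moved: it's only hidden behind the gripper in the side view, and its top-view position is the same. All lids are shut, so I'm handing in.

```bash
python3 -c "
from rig import manip
print(manip.sign_off())"
```

```text
the job is handed in; nothing more can be done
None
```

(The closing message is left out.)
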